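# Pull two drilled boards into line with a tapered pin

### The job

Take the tapered steel pin out of its drilled wooden stand and ease it down into the hole of the loose top board so that its taper pulls that hole into line with the hole of the fixed board hidden beneath, until the pin's collar sits flat on the top board; then let go and leave the pin standing upright there. The boards are finished work: let the pin give way sideways wherever the hole pushes it, bearing on the lower board with no more than about 2.5 kg (25 N) and on the top board with no more than 3 kg (30 N). Do not disturb the other things on the bench.

Things in the scene. Friction and masses are not known exactly. Their poses are not given: they have to be found in the camera images.
- pin: tapered alignment pin, round, 0.25 kg, loose, point down in the stand at the start. Origin: centre of its point; z up its axis. From the point: steel taper 38 mm long, 7 to 28.5 mm diameter; straight steel shank of 28.5 mm up to 66 mm; dark collar of 44 mm diameter from 66 to 74 mm; dark wooden handle of 28 mm diameter from 74 to 124 mm. Its yaw does not matter
- pin_collar (a point): point on the pin's axis in the underside of its collar, 66 mm above its point
- pin_tip (a point): centre of the pin's point (flat, 7 mm diameter)
- pin_grip (a point): point on the pin's axis inside the wooden handle, 104 mm above the point and 20 mm below the handle's top: the place to grip
- stand: pale wooden block 90 x 90 x 72 mm, fixed to the bench, with a loose 33 mm hole right through its middle in which the pin hangs by its collar (point 6 mm above the bench). Origin at the centre of its underside
- board: loose top board, 180 x 110 x 20 mm (x, y, z), about 0.4 kg, lying flat on the hidden lower board with its underside 50 mm and its top 70 mm above the bench; it slides under friction (1 to 4 N, more while the pin bears down on it) and has 15 mm of play to each side cleat. Origin at the centre of its underside
- board_hole (a point): centre of the top board's through hole (30 mm diameter, 1.5 mm chamfer) at its upper face, at x = -30 mm, y = 0 in the board's frame
- jig: jig screwed to the bench: plywood base 200 x 186 x 12 mm (x, y, z), two cleats along x at y = +81 and -81 mm, 22 mm wide, tops 64 mm high. Origin: centre of its underside. Under the top board it carries the fixed lower board (170 x 110 x 38 mm, top 50 mm above the bench), whose vertical 30 mm through hole is hidden. Below that is free space to the bench: a pin gone home ends 4 mm above it
- cup: bystander: paper-coloured cup, 76 mm across, 95 mm high, loose; origin at its underside
- glue: bystander: pale bottle with cap, 60 mm across, 170 mm high, loose; origin at its underside
- offcut: bystander: wooden offcut 90 x 45 x 40 mm, loose; origin at the centre of its underside
- driver: bystander: screwdriver lying on the bench, loose
- jig_mark (a point): point in the jig, 50 mm above the bench, where the lower hole should be. It really lies about 7.5 mm off to one side, in an unknown direction, so the holes are 5.5 to 9.5 mm out of line. The point of a pin lowered in the middle of the upper hole still enters the lower hole; its taper then meets that hole's edge 25 to 40 mm before home and is pushed sideways towards that hole's axis
Not all that is in view belongs to the job. What is shaped like the pin but green or purple is not meant.

How it is judged:
By the outcome, as a careful person would: the job done as asked, in the order asked, and still so for the second after the job is handed in, with the robot touching nothing.
It also fails if it takes over 56 s, if anything falls off the work surface, if the arm or the gripper's body presses on something with over 40 N, if the wrist force passes 120 N, or if a joint passes its speed limit or range.

### The arm

A 6-joint arm with a two-finger parallel gripper is mounted at the origin on the work surface. World frame = base frame: x ahead of the robot, y to its left, z up, the work surface at z = 0. Lengths are in m, angles in rad, forces in N, time in s.
With the tool pointing down it reaches from about 0.25 to 0.725 m from the base axis. Payload 4 kg.
Tool frame: the origin (TCP) lies on the centre line of the jaws, within the pads' length; the fingertips stand 19 mm ahead of it and the grasp point (between the pads) is the TCP; z points along the fingers, y is the direction in which the jaws open and shut (so a half turn about z gives the same grasp; the last joint's range is limited). The gripper opens to 85 mm and grips with 20 to 120 N. Pads are 22 mm wide; open, the fingers measure 114 mm over their backs; the gripper's body (76 mm by 85 mm) begins 54 mm behind the grasp point. The pads swing forward as they close: fully open they stand 13 mm farther back than shut.
Start: joints at [-1.265, 0.241, 0.005, 1.335, 0, 1.571], TCP at [0.151, -0.477, 0.25] pointing down, gripper open.
Joint ranges: [-2.72, 2.72], [-1.05, 1.87], [-1.09, 1.28], [-1.99, 2.15], [-1.42, 1.44], [-3.14, 3.14]. Speed limits (rad/s): [2.79, 2.79, 3.14, 3.14, 3.14, 3.14].

### API

Orientations are given as a unit quaternion [x, y, z, w].
In Python, from workcell import bot gives the robot as it stands. The module is installed in compiled form; this text tells all that it offers.
- The arm moves only by the shell command python3 -m handwheel 'ROWS' [OPENING]. ROWS is JSON, a list of rows, each an object of numbers: "dx", "dy", "dz": the shift along the tool's x, y, z as a fraction of full scale; "ax", "ay", "az": the turn, a rotation vector about the tool's x, y, z as a fraction of full scale. In form: [{"dx": .., "dy": .., "dz": .., "ax": .., "ay": .., "az": ..}, ...]. A call has 1 to 12 rows; each row shifts and turns the commanded pose from where the row before left it, along the tool's axes as they then stand; what a row does not reach is not made up. Full scale, the value 1, is 2.5 cm for a shift and 0.15 rad for a turn. A row lasts 1/10 s, in which the tool goes at most 50 mm and 8.59 degrees, less where a joint would pass 70% of its speed; a pose out of reach is approached as far as the arm can. A call with a number of a shift or a turn outside -1 to 1 is refused whole. A call with a gripper value outside its range is refused whole. OPENING is the gripper's target within -1 to 1 (fully open at 1, half-way at 0, shut at -1), set as the call begins (- or left out, the last holds). The fingers move at their own pace and stop on an object; the grip force is fixed at half the most. Time passes only in rows, so rows that do not move let the fingers close. It gives the time, the measured TCP pose, the force and the opening at its end, in the units of the state.
- bot.get_obs(): the state, without advancing time (a new reading comes with each control period).
- bot.camera(name): name is "scene" or "side" or "wrist"; returns a dict with "img" (420x560x3 uint8, red, green, blue), "intrinsics" (3x3 intrinsics, pixels), "eye" and "rotation" of the camera in the world. Camera axes: x right, y down, z forward; pixel columns grow to the right and rows downward; lengths in m; the calibration is good to about 2 mm. The wrist camera is an equidistant fisheye: a pixel r from the principal point sees the ray r / f radians off the axis. A picture is of the moment at which its call begins. There is no depth.
- bot.job_done(): hands the job in, once; it reports no verdict.
Trained networks look in a picture, given as the dict that the camera call returned (one of the last four; its "shot" number tells which), for a name from the list of things; names that differ only in an ending like _2 or _b are one class to them, and where a whole thing is asked for, a point or a joint stands for the part that bears it (a point fixed in the world has none). Each returns a list of dicts, best first, with "confidence" (0 to 1); they miss things now and then, are a little off and sometimes report something else, mostly with a low value. They report only what shows in the picture. A call takes as long as a camera call. They do not tell look-alikes from the thing itself.
- bot.trace(thing, picture): "region" (420x560 bool, what is visible of it) and "rect" ([centre column, centre row, width, height] in pixels, round what is visible of it).
The state is a dict: "clock": time; "joint_pos": joint angles; "joint_vel": joint speeds; "tau": joint torques, N m; "eef_pos": TCP position; "tool_rot": TCP orientation; "ft_force": force on the tool from outside, world axes, zero at the start; "ft_torque": the same for the moment, N m; "grip_width": finger opening in m.
Only numpy, scipy, OpenCV 4.12 (cv2) and the standard library are available. Lean on these libraries where they do the work, as an engineer would, in place of code of your own. Each camera call takes 0.05 s, during which the arm holds its last target.

## Working session

There is one attempt and no reset: what is moved stays moved. The work goes in short steps, Python scripts to look and compute and a shell command to move; the robot and the scene stay as the last step left them, time stands still between calls to the robot, and variables do not carry over. Pictures are saved under pics/ and viewed, and the job is handed in when it is done.

```bash
mkdir -p pics; cat > h.py <<'E'
import numpy as np,cv2
from workcell import bot
def save(c,n,crop=None,s=1):
    im=c["img"][:,:,::-1]
    if crop: im=im[crop[1]:crop[3],crop[0]:crop[2]]
    cv2.imwrite("pics/"+n+".png",cv2.resize(im,None,fx=s,fy=s,interpolation=cv2.INTER_CUBIC))
def ray(c,u,v,fish=False):
    K=np.array(c["intrinsics"]);x=(u-K[0,2])/K[0,0];y=(v-K[1,2])/K[1,1]
    if fish:
        r=np.hypot(x,y);d=np.array([np.sin(r)*x/r,np.sin(r)*y/r,np.cos(r)]) if r>1e-9 else np.array([0,0,1.])
    else: d=np.array([x,y,1.])
    d=np.array(c["rotation"])@d
    return np.array(c["eye"]),d/np.linalg.norm(d)
def onz(c,u,v,z,fish=False):
    e,d=ray(c,u,v,fish);return e+d*(z-e[2])/d[2]
def proj(c,p,fish=False):
    K=np.array(c["intrinsics"]);q=np.array(c["rotation"]).T@(np.array(p)-np.array(c["eye"]))
    if fish:
        r=np.hypot(q[0],q[1]);t=np.arctan2(r,q[2]);x,y=q[:2]/r*t
    else: x,y=q[:2]/q[2]
    return np.array([K[0,0]*x+K[0,2],K[1,1]*y+K[1,2]])
E
python3 - <<'E'
from h import *
o=bot.get_obs();print({k:np.round(v,3) for k,v in o.items()})
for n in["scene","side","wrist"]:
    c=bot.camera(n);save(c,n+"0");print(n,np.round(c["eye"],3),np.round(c["rotation"],3).tolist(),np.round(c["intrinsics"],1).tolist())
    for t in["pin","stand","board","board_hole","jig","cup","glue","offcut","driver"]:
        print(t,[(np.round(r["rect"]).tolist(),round(r["confidence"],2)) for r in bot.trace(t,c)])
E
```

```text
{'clock': np.float64(0.0), 'joint_pos': array([-1.265,  0.241,  0.004,  1.335, -0.   ,  1.571]), 'joint_vel': array([ 0.002,  0.001, -0.   , -0.001, -0.001,  0.002]), 'tau': array([ 0.0000e+00, -3.7232e+01,  2.5241e+01,  1.7000e-02, -0.0000e+00,
       -0.0000e+00]), 'eef_pos': array([ 0.15 , -0.476,  0.249]), 'tool_rot': array([ 0.988,  0.152, -0.   , -0.001]), 'ft_force': array([ 0.774,  0.382, -0.259]), 'ft_torque': array([-0.045, -0.025,  0.018]), 'grip_width': np.float64(0.085)}
scene [1.311 0.23  0.803] [0.551, 0.734, -0.321, -0.233] [[431.1, 0.0, 280.1], [0.0, 431.1, 205.1], [0.0, 0.0, 1.0]]
pin [([348.0, 236.0, 16.0, 41.0], 0.98), ([367.0, 201.0, 16.0, 29.0], 0.68), ([416.0, 231.0, 21.0, 44.0], 0.67), ([346.0, 172.0, 26.0, 43.0], 0.54)]
stand [([367.0, 218.0, 54.0, 57.0], 0.71)]
board [([254.0, 201.0, 79.0, 58.0], 0.83)]
board_hole [([252.0, 203.0, 79.0, 61.0], 0.68)]
jig [([257.0, 210.0, 100.0, 88.0], 0.62)]
cup [([345.0, 172.0, 27.0, 40.0], 0.72), ([369.0, 199.0, 16.0, 27.0], 0.36), ([176.0, 159.0, 30.0, 39.0], 0.2)]
glue [([440.0, 275.0, 45.0, 67.0], 0.62)]
offcut [([344.0
[... 283 characters left out ...]
.0, 44.0], 0.62), ([274.0, 294.0, 56.0, 53.0], 0.51)]
stand [([273.0, 294.0, 59.0, 55.0], 0.71)]
board [([298.0, 216.0, 76.0, 35.0], 0.94)]
board_hole [([296.0, 215.0, 72.0, 43.0], 0.6)]
jig [([293.0, 225.0, 95.0, 70.0], 0.93)]
cup [([346.0, 276.0, 32.0, 49.0], 0.9)]
glue [([175.0, 314.0, 33.0, 75.0], 0.74), ([274.0, 273.0, 16.0, 33.0], 0.22)]
offcut [([194.0, 274.0, 32.0, 38.0], 0.71)]
driver [([370.0, 183.0, 61.0, 12.0], 0.62)]
wrist [ 0.222 -0.455  0.374] [0.798, -0.585, -0.086, 0.117] [[325.2, 0.0, 279.1], [0.0, 325.2, 210.1], [0.0, 0.0, 1.0]]
pin []
stand []
board []
board_hole [([246.0, 19.0, 31.0, 38.0], 0.57)]
jig []
cup []
glue []
offcut []
driver [([245.0, 20.0, 36.0, 41.0], 0.74)]
```

View pics/scene0.png

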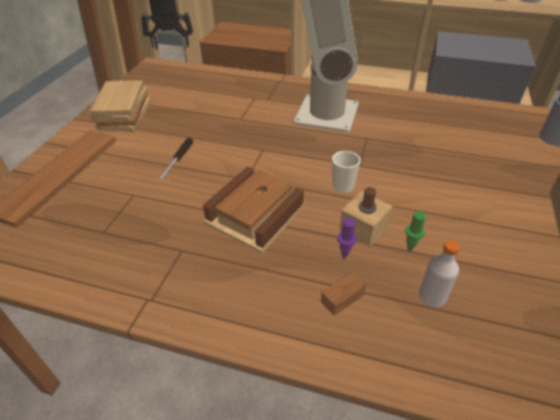

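View pics/side0.png

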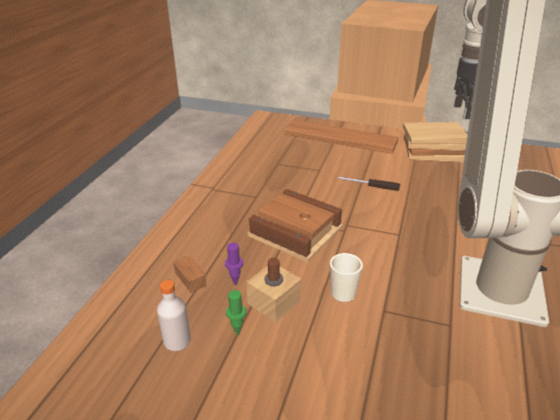

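View pics/wrist0.png

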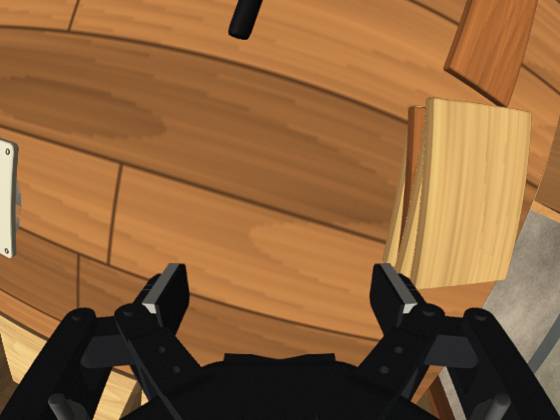

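The candidates are: in the scene view, the dark pin in the pale stand at (369,200), a purple one at (347,240) and a green one at (416,231). In the side view these sit at (274,274), (234,264) and (236,312). The dark-handled one in the stand fits the description, and enlarged crops should confirm it.

```bash
python3 - <<'E'
from h import *
a=bot.camera("scene");b=bot.camera("side")
A=cv2.resize(a["img"][150:270,200:440],None,fx=3.2,fy=3.2,interpolation=3);B=cv2.resize(b["img"][185:335,200:380],None,fx=4,fy=4,interpolation=3)
cv2.imwrite("pics/A.png",A[:,:,::-1]);cv2.imwrite("pics/B.png",B[:,:,::-1])
E
```

```text
(no output)
```

View pics/A.png

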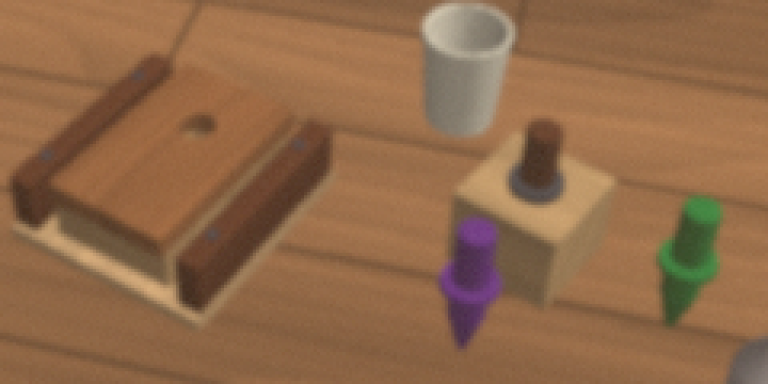

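View pics/B.png

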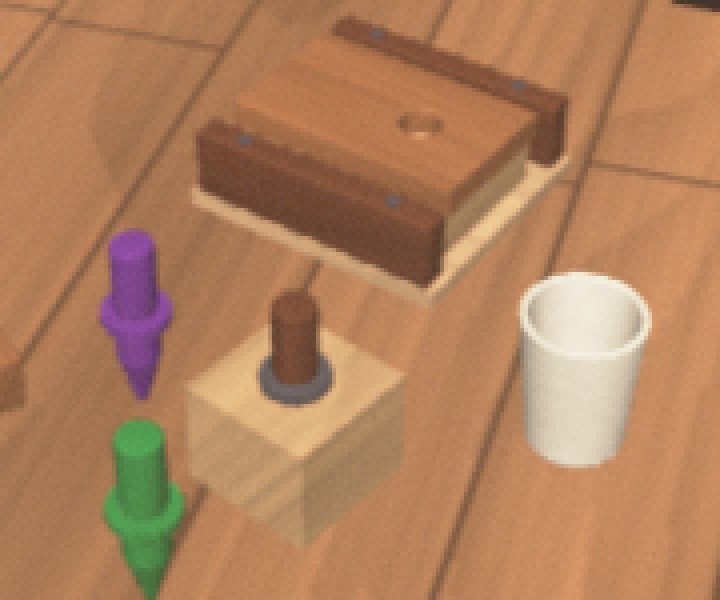

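Confirmed: the dark handle with the grey collar, standing in the pale block, is the pin. It shows at about crop A (540,160) and crop B (296,340). The board hole is at crop A (199,124) and crop B (420,125).

```bash
python3 - <<'E'
from h import *
a=bot.camera("scene");b=bot.camera("side")
f=lambda u,v:(200+u/3.2,150+v/3.2); g=lambda u,v:(200+u/4,185+v/4)
for n,z,p,q in [("htop",.13,f(545,128),g(296,300)),("collar",.08,f(538,181),g(296,377)),("hole",.07,f(199,124),g(420,125)),
 ("cupRim",.095,f(468,30),g(585,312))]:
    print(n,onz(a,*p,z).round(4),onz(b,*q,z).round(4))
for n,p in [("A cleat corner",(12,185)),("A",(160,55)),("A2",(180,262)),("A2",(325,130))]:print(onz(a,*f(*p),.064).round(3))
for n,q in [("B",(200,125)),("B",(443,220)),("B",(335,20)),("B",(567,98))]:print(onz(b,*g(*q),.064).round(3))
o=bot.get_obs();print(o["eef_pos"],o["tool_rot"],o["clock"])
E
```

```text
Traceback (most recent call last):
  File "h.py", line 15, in onz
    e,d=ray(c,u,v,fish);return e+d*(z-e[2])/d[2]
        ~~~^^^^^^^^^^^^
  File "h.py", line 12, in ray
    d=np.array(c["rotation"])@d
      ~~~~~~~~~~~~~~~~~~~~~~~^~
ValueError: matmul: Input operand 1 has a mismatch in its core dimension 0, with gufunc signature (n?,k),(k,m?)->(n?,m?) (size 3 is different from 4)
```

```bash
sed -i 's/np.array(c\["rotation"\])/R.from_quat(c["rotation"]).as_matrix()/; 1a from scipy.spatial.transform import Rotation as R' h.py; python3 - <<'E'
from h import *
a=bot.camera("scene");b=bot.camera("side")
f=lambda u,v:(200+u/3.2,150+v/3.2); g=lambda u,v:(200+u/4,185+v/4)
for n,z,p,q in [("htop",.13,f(545,128),g(296,300)),("collar",.08,f(538,181),g(296,377)),("hole",.07,f(199,124),g(420,125)),
 ("cupRim",.095,f(468,30),g(585,312))]:
    print(n,onz(a,*p,z).round(4),onz(b,*q,z).round(4))
for n,p in [("A cleat corner",(12,185)),("A",(160,55)),("A2",(180,262)),("A2",(325,130))]:print(onz(a,*f(*p),.064).round(3))
for n,q in [("B",(200,125)),("B",(443,220)),("B",(335,20)),("B",(567,98))]:print(onz(b,*g(*q),.064).round(3))
for p in [(458,225),(470,290),(540,130)]: print("purple",onz(a,*f(*p),0.1).round(3))
for p in [(475,225),(705,205)]: print("lookalike tops",onz(a,*f(*p),0.12).round(3))
for q in [(132,240),(139,428)]: print(onz(b,*g(*q),0.12).round(3))
o=bot.get_obs();print(o["eef_pos"],o["tool_rot"],o["clock"])
E
```

```text
htop [0.5187 0.2093 0.13  ] [0.5169 0.2006 0.13  ]
collar [0.5223 0.211  0.08  ] [0.5146 0.2095 0.08  ]
hole [ 0.5185 -0.0618  0.07  ] [ 0.5162 -0.0657  0.07  ]
cupRim [0.3698 0.1288 0.095 ] [0.3654 0.1214 0.095 ]
[ 0.62  -0.182  0.064]
[ 0.435 -0.125  0.064]
[ 0.662 -0.029  0.064]
[0.491 0.037 0.064]
[ 0.663 -0.029  0.064]
[0.476 0.024 0.064]
[ 0.614 -0.185  0.064]
[ 0.428 -0.136  0.064]
purple [0.605 0.163 0.1  ]
purple [0.665 0.182 0.1  ]
purple [0.487 0.205 0.1  ]
lookalike tops [0.622 0.176 0.12 ]
lookalike tops [0.559 0.328 0.12 ]
[0.631 0.167 0.12 ]
[0.567 0.313 0.12 ]
[ 0.1505428  -0.47680167  0.25031577] [9.88329062e-01 1.52334059e-01 1.81015448e-06 3.12328205e-06] 1.8
```

```bash
cat >> h.py <<'E'
def rel(p):
    o=bot.get_obs();r=R.from_quat(o["tool_rot"]);d=r.inv().apply(np.array(p)-o["eef_pos"])
    print("tcp",np.round(o["eef_pos"],4),"yaw",r.as_euler("zyx").round(3),"units",(d/0.025).round(2),"clock",round(float(o["clock"]),2),"F",np.round(o["ft_force"],2),"w",round(float(o["grip_width"]),4),"q6",round(float(o["joint_pos"][5]),2))
E
python3 -m handwheel '[{"az":-1},{"az":-1},{"az":-1},{"az":-1}]' 1
python3 -c "
from h import *
rel([.518,-.065,.25])"
```

```text
tcp [ 0.1505 -0.4768  0.2503] yaw [-0.306  0.     3.142] units [ 1.898e+01 -1.128e+01  1.000e-02] clock 1.8 F [-0.29  0.03 -0.29] w 0.0856 q6 1.57invalid input
```

```bash

python3 -m handwheel '[{"dx":0,"dy":0,"dz":0,"ax":0,"ay":0,"az":-1},{"dx":0,"dy":0,"dz":0,"ax":0,"ay":0,"az":-1},{"dx":0,"dy":0,"dz":0,"ax":0,"ay":0,"az":-1},{"dx":0,"dy":0,"dz":0,"ax":0,"ay":0,"az":-1}]' 1
python3 -c "
from h import *
rel([.518,-.065,.25])"
```

```text
clock: 2.2
eef_pos: [0.1505, -0.4768, 0.2503]
tool_rot: [0.898, 0.44, -0.0, 0.0]
ft_force: [0.7, -0.3, 0.1]
grip_width: 0.0857
tcp [ 0.1505 -0.4768  0.2503] yaw [-0.912  0.     3.142] units [2.202e+01 1.540e+00 1.000e-02] clock 2.2 F [ 0.67 -0.34  0.12] w 0.0857 q6 0.96
```

```bash

python3 -m handwheel '[{"dx":1,"dy":0.07,"dz":0,"ax":0,"ay":0,"az":0},{"dx":1,"dy":0.07,"dz":0,"ax":0,"ay":0,"az":0},{"dx":1,"dy":0.07,"dz":0,"ax":0,"ay":0,"az":0},{"dx":1,"dy":0.07,"dz":0,"ax":0,"ay":0,"az":0},{"dx":1,"dy":0.07,"dz":0,"ax":0,"ay":0,"az":0},{"dx":1,"dy":0.07,"dz":0,"ax":0,"ay":0,"az":0},{"dx":1,"dy":0.07,"dz":0,"ax":0,"ay":0,"az":0},{"dx":1,"dy":0.07,"dz":0,"ax":0,"ay":0,"az":0},{"dx":1,"dy":0.07,"dz":0,"ax":0,"ay":0,"az":0},{"dx":1,"dy":0.07,"dz":0,"ax":0,"ay":0,"az":0}]' 1
python3 -m handwheel '[{"dx":1,"dy":0.07,"dz":0,"ax":0,"ay":0,"az":0},{"dx":1,"dy":0.07,"dz":0,"ax":0,"ay":0,"az":0},{"dx":1,"dy":0.07,"dz":0,"ax":0,"ay":0,"az":0},{"dx":1,"dy":0.07,"dz":0,"ax":0,"ay":0,"az":0},{"dx":1,"dy":0.07,"dz":0,"ax":0,"ay":0,"az":0},{"dx":1,"dy":0.07,"dz":0,"ax":0,"ay":0,"az":0},{"dx":1,"dy":0.07,"dz":0,"ax":0,"ay":0,"az":0},{"dx":1,"dy":0.07,"dz":0,"ax":0,"ay":0,"az":0},{"dx":1,"dy":0.07,"dz":0,"ax":0,"ay":0,"az":0},{"dx":0,"dy":0,"dz":0,"ax":0,"ay":0,"az":0},{"dx":0,"dy":0,"dz":0,"ax":0,"ay":0,"az":0}]' 1
python3 - <<'E'
from h import *
rel([.518,.207,.25])
c=bot.camera("wrist");save(c,"w1")
print(proj(c,[.5173,-.064,.07],True),proj(c,[.518,.207,.13],True))
E
```

```text
clock: 3.2
eef_pos: [0.3192, -0.2901, 0.2504]
tool_rot: [0.899, 0.438, 0.0, 0.0]
ft_force: [-0.4, -0.2, -0.5]
grip_width: 0.0853
clock: 4.3
eef_pos: [0.4697, -0.1233, 0.2501]
tool_rot: [0.899, 0.438, -0.0, -0.0]
ft_force: [-0.1, -0.3, 0.7]
grip_width: 0.0851
tcp [ 0.4697 -0.1233  0.2501] yaw [-9.070e-01 -1.000e-03  3.141e+00] units [11.6  -6.62 -0.  ] clock 4.3 F [-0.12 -0.3   0.72] w 0.0851 q6 1.98
[278.86529702 112.68993439] [ 97.47334825 -92.04820409]
```

View pics/w1.png

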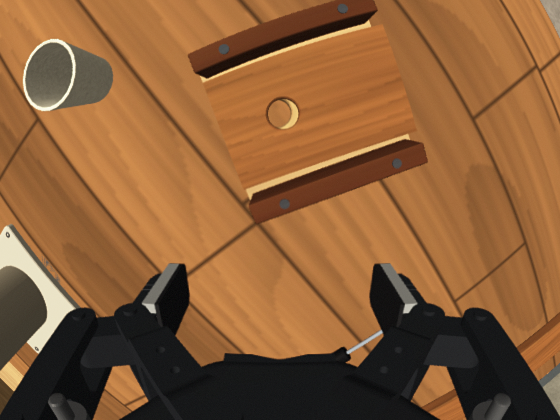

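The wrist view shows the board hole at about (283,113). A pale crescent of the lower board shows at its lower right, so the lower hole is offset toward the upper left of the image. I'll enlarge it and fit the hole.

```bash

python3 - <<'E'
from h import *
c=bot.camera("wrist");save(c,"w2",(250,80,320,150),8)
for r in bot.trace("board_hole",c)+bot.trace("board",c): print(r["rect"],r["confidence"])
for u,v in [(283,113.5)]:print(onz(c,u,v,.07,True))
E
```

```text
[310.1, 105.3, 214.1, 165.5] 0.8
[309.6, 105.9, 215.7, 167.0] 0.7
[307.6, 111.9, 238.1, 223.8] 0.24
[ 0.5195582  -0.06739704  0.07      ]
```

View pics/w2.png

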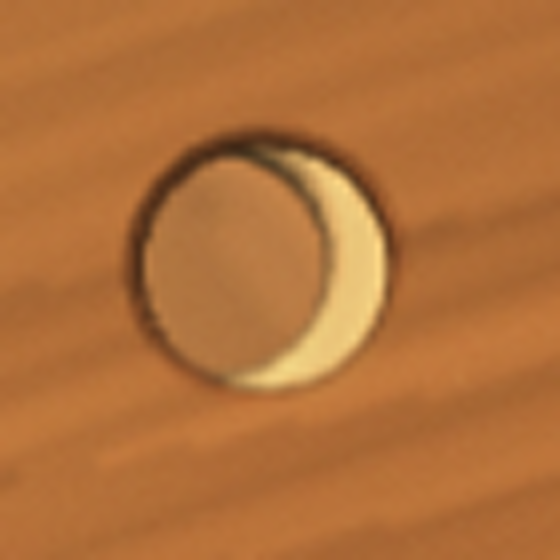

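```bash

python3 - <<'E'
from h import *
from scipy.optimize import least_squares as ls
c=bot.camera("wrist")
g=lambda u,v:(250+u/8-.44,80+v/8-.44)
def fit(pts,z,rad=None):
    P=np.array([onz(c,*g(*p),z,True)[:2] for p in pts])
    s=ls(lambda x:np.hypot(*(P-x[:2]).T)-(rad or x[2]),[*P.mean(0)-[0.0,0],.015]);return s.x.round(4),s.fun.round(4)
print("up",fit([(128,262),(395,262),(262,128),(260,396),(166,170),(358,172),(355,352),(165,350)],.07,.0165))
print("lo",fit([(255,155),(290,180),(317,215),(328,262),(320,310),(290,347),(235,378)],.05,.015))
print(onz(c,282.3,112.3,.07,True))
E
```

```text
up (array([ 0.5198, -0.0666,  0.015 ]), array([-0.0011, -0.0011, -0.0009, -0.0007, -0.0012, -0.0012, -0.0014,
       -0.0013]))
lo (array([ 0.5144, -0.0625,  0.015 ]), array([-0.0001, -0.0002,  0.    ,  0.0001,  0.0003, -0.0002, -0.0002]))
[ 0.51976361 -0.06667893  0.07      ]
```

```bash

python3 -m handwheel '[{"dx":0.9,"dy":-0.55,"dz":0,"ax":0,"ay":0,"az":0},{"dx":0.9,"dy":-0.55,"dz":0,"ax":0,"ay":0,"az":0},{"dx":0.9,"dy":-0.55,"dz":0,"ax":0,"ay":0,"az":0},{"dx":0.9,"dy":-0.55,"dz":0,"ax":0,"ay":0,"az":0},{"dx":0.9,"dy":-0.55,"dz":0,"ax":0,"ay":0,"az":0},{"dx":0.9,"dy":-0.55,"dz":0,"ax":0,"ay":0,"az":0},{"dx":0.9,"dy":-0.55,"dz":0,"ax":0,"ay":0,"az":0},{"dx":0.9,"dy":-0.55,"dz":0,"ax":0,"ay":0,"az":0},{"dx":0.9,"dy":-0.55,"dz":0,"ax":0,"ay":0,"az":0},{"dx":0.9,"dy":-0.55,"dz":0,"ax":0,"ay":0,"az":0},{"dx":0,"dy":0,"dz":0,"ax":0,"ay":0,"az":0},{"dx":0,"dy":0,"dz":0,"ax":0,"ay":0,"az":0}]' 1
python3 - <<'E'
from h import *
rel([.518,.207,.25])
c=bot.camera("wrist");save(c,"w3")
print(proj(c,[.518,.207,.13],True))
for r in bot.trace("pin",c): print(r["rect"],r["confidence"])
E
```

```text
clock: 5.75
eef_pos: [0.5003, 0.1381, 0.2502]
tool_rot: [0.899, 0.438, -0.0, 0.0]
ft_force: [0.4, 0.1, 0.7]
grip_width: 0.0855
tcp [0.5003 0.1381 0.2502] yaw [-0.906 -0.     3.141] units [ 2.61 -1.14  0.01] clock 5.75 F [0.37 0.08 0.7 ] w 0.0855 q6 2.5
[239.14926282 127.00473917]
[247.0, 122.8, 48.3, 43.1] 0.81
[210.6, 12.2, 45.3, 24.3] 0.77
```

View pics/w3.png

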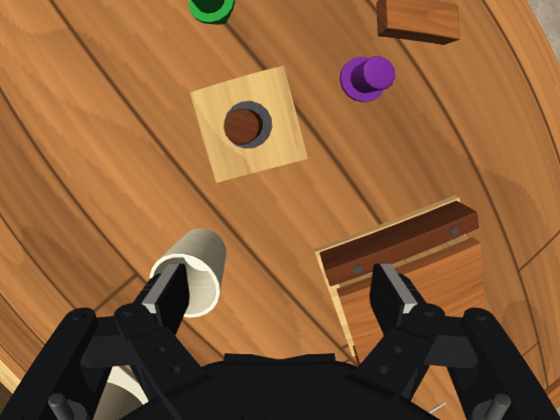

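The wrist view shows the dark pin in the pale stand, with its handle top at about (243,127). The purple look-alike is at (372,75) and the green one at (211,8).

```bash

python3 - <<'E'
from h import *
c=bot.camera("wrist");save(c,"w4",(180,60,320,190),5)
for u,v in [(243,127)]:print(onz(c,u,v,.13,True),onz(c,247,124,.08,True))
E
```

```text
[0.52035169 0.20440906 0.13      ] [0.51943332 0.20626247 0.08      ]
```

View pics/w4.png

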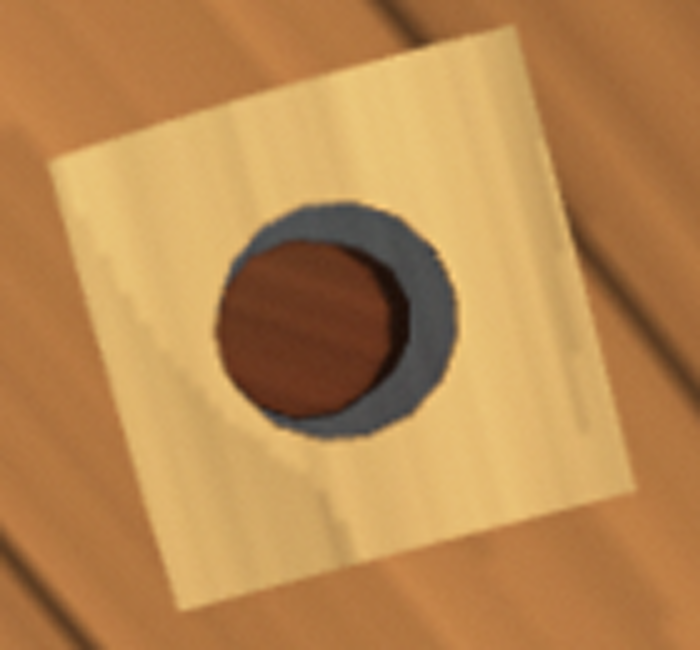

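```bash

python3 - <<'E'
from h import *
c=bot.camera("wrist")
print(onz(c,240.6,125.4,.13,True),onz(c,247.4,123.6,.08,True))
p=(onz(c,240.6,125.4,.13,True)+onz(c,247.4,123.6,.08,True))/2
p[2]=.25;rel(p)
E
```

```text
[0.51979149 0.20639652 0.13      ] [0.52002483 0.20622985 0.08      ]
tcp [0.5004 0.1373 0.2504] yaw [-0.904  0.     3.141] units [ 2.65 -1.09  0.02] clock 5.95 F [ 0.1  -0.08 -0.3 ] w 0.0852 q6 2.51
```

```bash

python3 -m handwheel '[{"dx":0.9,"dy":-0.36,"dz":0,"ax":0,"ay":0,"az":0},{"dx":0.9,"dy":-0.36,"dz":0,"ax":0,"ay":0,"az":0},{"dx":0.85,"dy":-0.37,"dz":0,"ax":0,"ay":0,"az":0},{"dx":0,"dy":0,"dz":0.8,"ax":0,"ay":0,"az":0},{"dx":0,"dy":0,"dz":0.8,"ax":0,"ay":0,"az":0},{"dx":0,"dy":0,"dz":0,"ax":0,"ay":0,"az":0},{"dx":0,"dy":0,"dz":0,"ax":0,"ay":0,"az":0},{"dx":0,"dy":0,"dz":0,"ax":0,"ay":0,"az":0}]' 1
python3 - <<'E'
from h import *
rel([.5199,.2063,.11])
c=bot.camera("wrist");save(c,"w5")
E
```

```text
clock: 6.75
eef_pos: [0.5206, 0.207, 0.2116]
tool_rot: [0.899, 0.437, 0.001, 0.0]
ft_force: [0.1, 0.1, 0.5]
grip_width: 0.0856
tcp [0.5206 0.207  0.2116] yaw [-9.050e-01  2.000e-03 -3.141e+00] units [-0.05 -0.01  4.06] clock 6.75 F [0.12 0.1  0.47] w 0.0856 q6 2.62
```

View pics/w5.png

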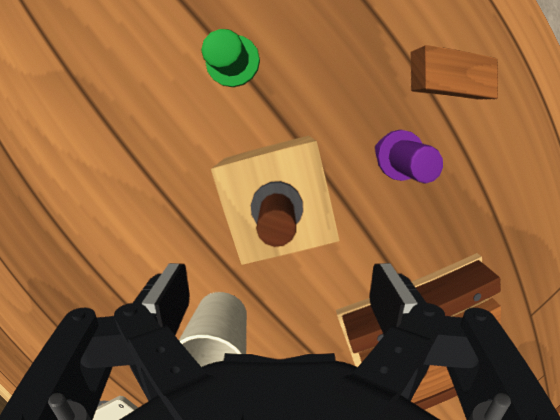

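The handle top at (277,225) is centred between the fingers, so I'm descending and closing.

```bash

python3 -m handwheel '[{"dx":-0.05,"dy":0,"dz":0.8,"ax":0,"ay":0,"az":0},{"dx":0,"dy":0,"dz":0.8,"ax":0,"ay":0,"az":0},{"dx":0,"dy":0,"dz":0.8,"ax":0,"ay":0,"az":0},{"dx":0,"dy":0,"dz":0.8,"ax":0,"ay":0,"az":0},{"dx":0,"dy":0,"dz":0.8,"ax":0,"ay":0,"az":0},{"dx":0,"dy":0,"dz":0,"ax":0,"ay":0,"az":0},{"dx":0,"dy":0,"dz":0,"ax":0,"ay":0,"az":0},{"dx":0,"dy":0,"dz":0,"ax":0,"ay":0,"az":0}]' 1
python3 -c "
from h import *
rel([.5199,.2063,.11])"
python3 -m handwheel '[{"dx":0,"dy":0,"dz":0,"ax":0,"ay":0,"az":0},{"dx":0,"dy":0,"dz":0,"ax":0,"ay":0,"az":0},{"dx":0,"dy":0,"dz":0,"ax":0,"ay":0,"az":0},{"dx":0,"dy":0,"dz":0,"ax":0,"ay":0,"az":0},{"dx":0,"dy":0,"dz":0,"ax":0,"ay":0,"az":0},{"dx":0,"dy":0,"dz":0,"ax":0,"ay":0,"az":0},{"dx":0,"dy":0,"dz":0,"ax":0,"ay":0,"az":0},{"dx":0,"dy":0,"dz":0,"ax":0,"ay":0,"az":0}]' -1
python3 -c "
from h import *
rel([.5199,.2063,.11]); print(bot.get_obs()['ft_torque'])"
```

```text
clock: 7.6
eef_pos: [0.5203, 0.2067, 0.1121]
tool_rot: [0.899, 0.438, 0.002, 0.0]
ft_force: [0.4, 0.3, -0.3]
grip_width: 0.0854
tcp [0.5203 0.2067 0.1121] yaw [-9.06e-01  3.00e-03 -3.14e+00] units [-0.02 -0.    0.08] clock 7.6 F [ 0.4   0.3  -0.27] w 0.0854 q6 2.61
clock: 8.4
eef_pos: [0.5191, 0.2065, 0.1107]
tool_rot: [0.899, 0.438, 0.0, -0.0]
ft_force: [-2.6, 1.0, 5.8]
grip_width: 0.0269
tcp [0.5191 0.2065 0.1107] yaw [-0.906  0.    -3.141] units [0.01 0.03 0.03] clock 8.4 F [-2.61  0.95  5.77] w 0.0269 q6 2.61
[ 0.0989795   0.4259119  -0.03148215]
```

```bash

python3 -m handwheel '[{"dx":0,"dy":0,"dz":-0.3,"ax":0,"ay":0,"az":0},{"dx":0,"dy":0,"dz":-0.6,"ax":0,"ay":0,"az":0},{"dx":0,"dy":0,"dz":-0.8,"ax":0,"ay":0,"az":0},{"dx":0,"dy":0,"dz":-0.8,"ax":0,"ay":0,"az":0},{"dx":0,"dy":0,"dz":-0.8,"ax":0,"ay":0,"az":0},{"dx":0,"dy":0,"dz":-0.6,"ax":0,"ay":0,"az":0},{"dx":0,"dy":0,"dz":0,"ax":0,"ay":0,"az":0},{"dx":0,"dy":0,"dz":0,"ax":0,"ay":0,"az":0},{"dx":0,"dy":0,"dz":0,"ax":0,"ay":0,"az":0}]'
python3 - <<'E'
from h import *
rel([.5144,-.0625,.21])
a=bot.camera("scene");b=bot.camera("side")
save(a,"s1",(250,120,450,270),4);save(b,"s2",(200,185,380,335),4)
E
```

```text
clock: 9.3
eef_pos: [0.5183, 0.2059, 0.2062]
tool_rot: [0.899, 0.438, -0.001, -0.0]
ft_force: [-0.6, -0.7, -2.8]
grip_width: 0.0269
tcp [0.5183 0.2059 0.2062] yaw [-9.06e-01 -3.00e-03  3.14e+00] units [-8.55  6.5  -0.14] clock 9.3 F [-0.55 -0.67 -2.79] w 0.0269 q6 2.61
```

View pics/s1.png

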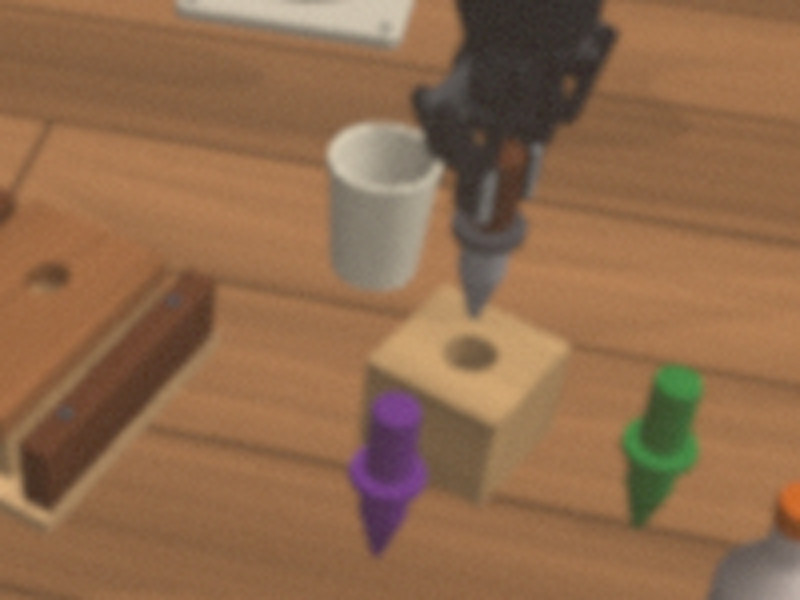

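View pics/s2.png

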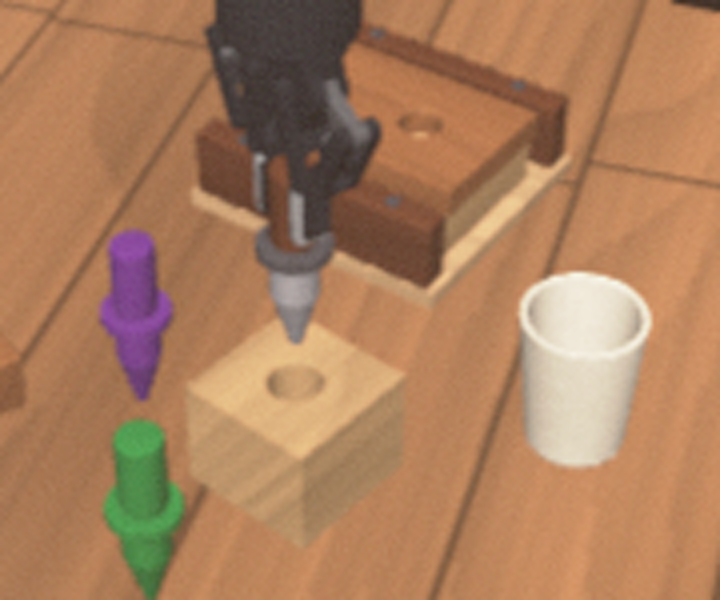

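The pin is in the grip, upright and clear of the stand, with its tip at about (475,315) in s1 and (296,340) in s2. Next I carry it over the board.

```bash

python3 -m handwheel '[{"dx":-0.5,"dy":0.4,"dz":0,"ax":0,"ay":0,"az":0},{"dx":-0.8,"dy":0.6,"dz":0,"ax":0,"ay":0,"az":0},{"dx":-0.9,"dy":0.7,"dz":0,"ax":0,"ay":0,"az":0},{"dx":-0.9,"dy":0.7,"dz":0,"ax":0,"ay":0,"az":0},{"dx":-0.9,"dy":0.7,"dz":0,"ax":0,"ay":0,"az":0},{"dx":-0.9,"dy":0.7,"dz":0,"ax":0,"ay":0,"az":0},{"dx":-0.9,"dy":0.7,"dz":0,"ax":0,"ay":0,"az":0},{"dx":-0.9,"dy":0.7,"dz":0,"ax":0,"ay":0,"az":0},{"dx":-0.8,"dy":0.6,"dz":0,"ax":0,"ay":0,"az":0},{"dx":-0.6,"dy":0.5,"dz":0,"ax":0,"ay":0,"az":0},{"dx":-0.4,"dy":0.2,"dz":0,"ax":0,"ay":0,"az":0},{"dx":0,"dy":0,"dz":0,"ax":0,"ay":0,"az":0}]'
python3 -m handwheel '[{"dx":0,"dy":0,"dz":0,"ax":0,"ay":0,"az":0},{"dx":0,"dy":0,"dz":0,"ax":0,"ay":0,"az":0},{"dx":0,"dy":0,"dz":0,"ax":0,"ay":0,"az":0}]'
python3 - <<'E'
from h import *
rel([.5150,-.063,.182])
c=bot.camera("wrist");save(c,"w6",(180,150,380,300),4)
print(bot.get_obs()["tool_rot"])
E
```

```text
clock: 10.6
eef_pos: [0.515, -0.0627, 0.2075]
tool_rot: [0.9, 0.436, -0.001, -0.0]
ft_force: [0.6, -0.0, -3.2]
grip_width: 0.0268
clock: 10.9
eef_pos: [0.5159, -0.0603, 0.2078]
tool_rot: [0.899, 0.438, 0.0, -0.0]
ft_force: [-0.3, -0.3, -2.3]
grip_width: 0.0267
tcp [ 0.5159 -0.0603  0.2078] yaw [-0.907 -0.    -3.141] units [-0.11  0.04  1.03] clock 10.9 F [-0.34 -0.3  -2.27] w 0.0267 q6 2.12
[ 8.98851514e-01  4.38253293e-01  1.38461409e-05 -7.93807458e-05]
```

View pics/w6.png

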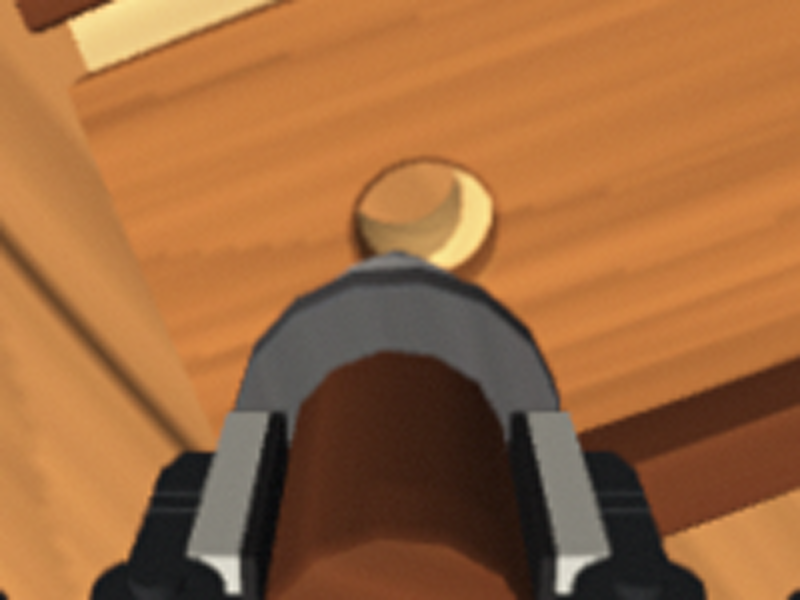

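The pin is over the hole, which shows at crop (425,215) with its pale crescent at lower right, as before. I'll descend until the tip is just above the top board and check.

```bash

python3 -m handwheel '[{"dx":-0.11,"dy":0.04,"dz":0.3,"ax":0,"ay":0,"az":0},{"dx":0,"dy":0,"dz":0.4,"ax":0,"ay":0,"az":0},{"dx":0,"dy":0,"dz":0.4,"ax":0,"ay":0,"az":0},{"dx":0,"dy":0,"dz":0.1,"ax":0,"ay":0,"az":0},{"dx":0,"dy":0,"dz":0,"ax":0,"ay":0,"az":0},{"dx":0,"dy":0,"dz":0,"ax":0,"ay":0,"az":0},{"dx":0,"dy":0,"dz":0,"ax":0,"ay":0,"az":0}]'
python3 - <<'E'
from h import *
rel([.5150,-.063,.154])
a=bot.camera("scene");b=bot.camera("side")
A=cv2.resize(a["img"][150:240,210:300],None,fx=4.4,fy=4.4,interpolation=3);B=cv2.resize(b["img"][170:260,260:350],None,fx=4.4,fy=4.4,interpolation=3)
cv2.imwrite("pics/s3.png",np.hstack([A,B])[:,:,::-1])
tip=np.array([*bot.get_obs()["eef_pos"][:2],bot.get_obs()["eef_pos"][2]-.104])
print((proj(a,tip)-[210,150])*4.4,(proj(b,tip)-[260,170])*4.4+[396,0])
E
```

```text
clock: 11.65
eef_pos: [0.5153, -0.064, 0.1782]
tool_rot: [0.899, 0.438, 0.0, 0.0]
ft_force: [-0.6, -0.7, -2.3]
grip_width: 0.0267
tcp [ 0.5153 -0.064   0.1782] yaw [-9.060e-01  1.000e-03  3.141e+00] units [ 0.02 -0.03  0.97] clock 11.65 F [-0.55 -0.75 -2.28] w 0.0267 q6 2.11
[227.41904721 160.90126425] [594.81637237 199.67094861]
```

View pics/s3.png

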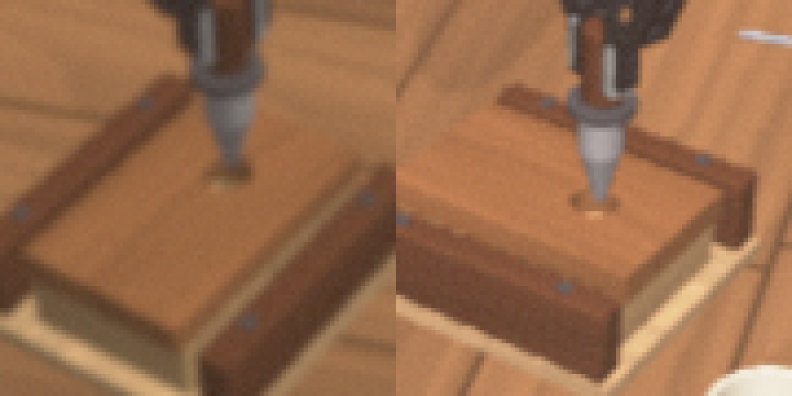

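The tip sits at (233,168) in the scene half and (598,203) in the side half, over the hole and off-centre toward the hidden hole as intended. I'll go down gently, watching the force.

```bash

python3 -m handwheel '[{"dx":0,"dy":0,"dz":0.16,"ax":0,"ay":0,"az":0},{"dx":0,"dy":0,"dz":0.16,"ax":0,"ay":0,"az":0},{"dx":0,"dy":0,"dz":0.16,"ax":0,"ay":0,"az":0},{"dx":0,"dy":0,"dz":0.16,"ax":0,"ay":0,"az":0},{"dx":0,"dy":0,"dz":0.1,"ax":0,"ay":0,"az":0},{"dx":0,"dy":0,"dz":0.1,"ax":0,"ay":0,"az":0}]'
python3 -m handwheel '[{"dx":0,"dy":0,"dz":0.1,"ax":0,"ay":0,"az":0},{"dx":0,"dy":0,"dz":0,"ax":0,"ay":0,"az":0},{"dx":0,"dy":0,"dz":0,"ax":0,"ay":0,"az":0}]'
python3 -m handwheel '[{"dx":0,"dy":0,"dz":0.1,"ax":0,"ay":0,"az":0},{"dx":0,"dy":0,"dz":0,"ax":0,"ay":0,"az":0},{"dx":0,"dy":0,"dz":0,"ax":0,"ay":0,"az":0}]'
python3 -c "
from h import *
rel([.5144,-.0625,.108]);print(bot.get_obs()['ft_torque'])"
```

```text
clock: 12.35
eef_pos: [0.5148, -0.0639, 0.1564]
tool_rot: [0.899, 0.438, -0.0, -0.0]
ft_force: [-0.6, 0.3, -3.2]
grip_width: 0.0266
clock: 12.65
eef_pos: [0.5149, -0.0639, 0.1543]
tool_rot: [0.899, 0.438, -0.0, -0.0]
ft_force: [0.2, 0.5, -3.1]
grip_width: 0.0268
clock: 12.95
eef_pos: [0.5149, -0.0639, 0.1518]
tool_rot: [0.899, 0.438, -0.0, -0.0]
ft_force: [-0.3, -0.4, -2.4]
grip_width: 0.0267
tcp [ 0.5149 -0.0639  0.1518] yaw [-0.906 -0.    -3.142] units [ 0.03 -0.05  1.75] clock 12.95 F [-0.32 -0.37 -2.36] w 0.0267 q6 2.11
[-0.01498971 -0.02771516  0.01255522]
```

```bash

python3 -m handwheel '[{"dx":0,"dy":0,"dz":0.1,"ax":0,"ay":0,"az":0},{"dx":0,"dy":0,"dz":0,"ax":0,"ay":0,"az":0}]'
python3 -m handwheel '[{"dx":0,"dy":0,"dz":0.1,"ax":0,"ay":0,"az":0},{"dx":0,"dy":0,"dz":0,"ax":0,"ay":0,"az":0}]'
python3 -m handwheel '[{"dx":0,"dy":0,"dz":0.1,"ax":0,"ay":0,"az":0},{"dx":0,"dy":0,"dz":0,"ax":0,"ay":0,"az":0}]'
```

```text
clock: 13.15
eef_pos: [0.515, -0.064, 0.1491]
tool_rot: [0.899, 0.438, 0.0, 0.0]
ft_force: [1.1, 0.5, -2.1]
grip_width: 0.0268
clock: 13.35
eef_pos: [0.5154, -0.0642, 0.1468]
tool_rot: [0.899, 0.438, 0.0, 0.0]
ft_force: [2.2, -0.0, -3.1]
grip_width: 0.027
clock: 13.55
eef_pos: [0.5157, -0.0643, 0.1445]
tool_rot: [0.899, 0.437, 0.001, 0.001]
ft_force: [2.3, -1.9, -1.4]
grip_width: 0.0266
```

```bash

python3 -m handwheel '[{"dx":0,"dy":0,"dz":0.1,"ax":0,"ay":0,"az":0},{"dx":0,"dy":0,"dz":0,"ax":0,"ay":0,"az":0}]'
python3 -m handwheel '[{"dx":0,"dy":0,"dz":0.1,"ax":0,"ay":0,"az":0},{"dx":0,"dy":0,"dz":0,"ax":0,"ay":0,"az":0}]'
python3 -m handwheel '[{"dx":0,"dy":0,"dz":0.1,"ax":0,"ay":0,"az":0},{"dx":0,"dy":0,"dz":0,"ax":0,"ay":0,"az":0}]'
```

```text
clock: 13.75
eef_pos: [0.5158, -0.0643, 0.1422]
tool_rot: [0.899, 0.437, 0.001, 0.001]
ft_force: [2.3, -1.2, -0.1]
grip_width: 0.0269
clock: 13.95
eef_pos: [0.5158, -0.0642, 0.1397]
tool_rot: [0.899, 0.438, 0.001, 0.001]
ft_force: [3.9, -1.8, 0.6]
grip_width: 0.0269
clock: 14.15
eef_pos: [0.5156, -0.0641, 0.137]
tool_rot: [0.899, 0.438, 0.001, 0.001]
ft_force: [4.1, -2.8, 1.7]
grip_width: 0.0266
```

```bash

python3 -m handwheel '[{"dx":0,"dy":0,"dz":0.1,"ax":0,"ay":0,"az":0},{"dx":0,"dy":0,"dz":0,"ax":0,"ay":0,"az":0}]'
python3 -m handwheel '[{"dx":0,"dy":0,"dz":0.1,"ax":0,"ay":0,"az":0},{"dx":0,"dy":0,"dz":0,"ax":0,"ay":0,"az":0}]'
python3 -m handwheel '[{"dx":0,"dy":0,"dz":0.1,"ax":0,"ay":0,"az":0},{"dx":0,"dy":0,"dz":0,"ax":0,"ay":0,"az":0}]'
```

```text
clock: 14.35
eef_pos: [0.5141, -0.0636, 0.1335]
tool_rot: [0.899, 0.438, -0.001, -0.001]
ft_force: [2.4, -1.6, -0.2]
grip_width: 0.0266
clock: 14.55
eef_pos: [0.5139, -0.0635, 0.1307]
tool_rot: [0.899, 0.438, -0.001, -0.001]
ft_force: [2.0, -0.5, -2.2]
grip_width: 0.0267
clock: 14.75
eef_pos: [0.5139, -0.0636, 0.1283]
tool_rot: [0.899, 0.438, -0.001, -0.001]
ft_force: [1.2, -0.3, -3.9]
grip_width: 0.0268
```

```bash

python3 -m handwheel '[{"dx":0,"dy":0,"dz":0.1,"ax":0,"ay":0,"az":0},{"dx":0,"dy":0,"dz":0,"ax":0,"ay":0,"az":0}]'
python3 -m handwheel '[{"dx":0,"dy":0,"dz":0.1,"ax":0,"ay":0,"az":0},{"dx":0,"dy":0,"dz":0,"ax":0,"ay":0,"az":0}]'
python3 -m handwheel '[{"dx":0,"dy":0,"dz":0.08,"ax":0,"ay":0,"az":0},{"dx":0,"dy":0,"dz":0,"ax":0,"ay":0,"az":0}]'
```

```text
clock: 14.95
eef_pos: [0.5139, -0.0637, 0.126]
tool_rot: [0.899, 0.438, -0.001, -0.001]
ft_force: [1.1, 0.0, -3.3]
grip_width: 0.0266
clock: 15.15
eef_pos: [0.5141, -0.0638, 0.1237]
tool_rot: [0.899, 0.438, -0.001, -0.001]
ft_force: [0.4, 0.1, -3.3]
grip_width: 0.0267
clock: 15.35
eef_pos: [0.5146, -0.0639, 0.122]
tool_rot: [0.899, 0.438, -0.0, -0.0]
ft_force: [0.1, -0.0, -3.4]
grip_width: 0.0269
```

```bash

python3 -m handwheel '[{"dx":0,"dy":0,"dz":0.08,"ax":0,"ay":0,"az":0},{"dx":0,"dy":0,"dz":0,"ax":0,"ay":0,"az":0}]'
python3 -m handwheel '[{"dx":0,"dy":0,"dz":0.08,"ax":0,"ay":0,"az":0},{"dx":0,"dy":0,"dz":0,"ax":0,"ay":0,"az":0}]'
python3 -m handwheel '[{"dx":0,"dy":0,"dz":0.06,"ax":0,"ay":0,"az":0},{"dx":0,"dy":0,"dz":0,"ax":0,"ay":0,"az":0},{"dx":0,"dy":0,"dz":0,"ax":0,"ay":0,"az":0}]'
```

```text
clock: 15.55
eef_pos: [0.5148, -0.0638, 0.1201]
tool_rot: [0.899, 0.438, -0.0, -0.0]
ft_force: [-0.2, 0.1, -3.0]
grip_width: 0.0269
clock: 15.75
eef_pos: [0.5148, -0.0636, 0.1182]
tool_rot: [0.899, 0.438, 0.0, -0.0]
ft_force: [-0.1, 2.2, -2.2]
grip_width: 0.0266
clock: 16.05
eef_pos: [0.5148, -0.0634, 0.1168]
tool_rot: [0.899, 0.438, 0.0, -0.001]
ft_force: [-1.2, 2.9, 0.4]
grip_width: 0.0269
```

```bash

python3 -m handwheel '[{"dx":0.02,"dy":-0.026,"dz":0,"ax":0,"ay":0,"az":0},{"dx":0,"dy":0,"dz":0,"ax":0,"ay":0,"az":0},{"dx":0,"dy":0,"dz":0,"ax":0,"ay":0,"az":0}]'
python3 -m handwheel '[{"dx":0,"dy":0,"dz":0.06,"ax":0,"ay":0,"az":0},{"dx":0,"dy":0,"dz":0,"ax":0,"ay":0,"az":0},{"dx":0,"dy":0,"dz":0,"ax":0,"ay":0,"az":0}]'
```

```text
clock: 16.35
eef_pos: [0.5148, -0.0632, 0.1168]
tool_rot: [0.899, 0.438, -0.0, 0.0]
ft_force: [-0.5, 2.3, -1.1]
grip_width: 0.0266
clock: 16.65
eef_pos: [0.5146, -0.0631, 0.1152]
tool_rot: [0.899, 0.438, -0.0, -0.0]
ft_force: [-1.0, 1.8, -0.8]
grip_width: 0.027
```

```bash

python3 -m handwheel '[{"dx":0.01,"dy":-0.022,"dz":0.05,"ax":0,"ay":0,"az":0},{"dx":0,"dy":0,"dz":0,"ax":0,"ay":0,"az":0},{"dx":0,"dy":0,"dz":0,"ax":0,"ay":0,"az":0}]'
python3 -m handwheel '[{"dx":0,"dy":0,"dz":0.06,"ax":0,"ay":0,"az":0},{"dx":0,"dy":0,"dz":0,"ax":0,"ay":0,"az":0},{"dx":0,"dy":0,"dz":0,"ax":0,"ay":0,"az":0}]'
```

```text
clock: 16.95
eef_pos: [0.5146, -0.0629, 0.1142]
tool_rot: [0.899, 0.437, 0.0, 0.0]
ft_force: [-0.5, 0.9, -0.3]
grip_width: 0.0266
clock: 17.25
eef_pos: [0.5146, -0.0628, 0.1125]
tool_rot: [0.899, 0.438, 0.0, 0.0]
ft_force: [-1.1, 1.3, 0.5]
grip_width: 0.0266
```

```bash

python3 -m handwheel '[{"dx":0.004,"dy":-0.012,"dz":0.06,"ax":0,"ay":0,"az":0},{"dx":0,"dy":0,"dz":0,"ax":0,"ay":0,"az":0},{"dx":0,"dy":0,"dz":0,"ax":0,"ay":0,"az":0}]'
python3 -m handwheel '[{"dx":0,"dy":0,"dz":0.04,"ax":0,"ay":0,"az":0},{"dx":0,"dy":0,"dz":0,"ax":0,"ay":0,"az":0},{"dx":0,"dy":0,"dz":0,"ax":0,"ay":0,"az":0}]'
python3 -m handwheel '[{"dx":0,"dy":0,"dz":0.04,"ax":0,"ay":0,"az":0},{"dx":0,"dy":0,"dz":0,"ax":0,"ay":0,"az":0},{"dx":0,"dy":0,"dz":0,"ax":0,"ay":0,"az":0}]'
```

```text
clock: 17.55
eef_pos: [0.5146, -0.0627, 0.1109]
tool_rot: [0.899, 0.437, 0.0, 0.0]
ft_force: [0.5, -1.7, -0.9]
grip_width: 0.0268
clock: 17.85
eef_pos: [0.5145, -0.0626, 0.11]
tool_rot: [0.899, 0.437, 0.0, 0.0]
ft_force: [0.4, -1.7, -1.9]
grip_width: 0.027
clock: 18.15
eef_pos: [0.5144, -0.0625, 0.109]
tool_rot: [0.899, 0.437, 0.0, 0.0]
ft_force: [0.6, -2.0, -2.2]
grip_width: 0.0264
```

```bash

python3 -m handwheel '[{"dx":0,"dy":0,"dz":0.02,"ax":0,"ay":0,"az":0},{"dx":0,"dy":0,"dz":0,"ax":0,"ay":0,"az":0},{"dx":0,"dy":0,"dz":0,"ax":0,"ay":0,"az":0}]'
python3 -m handwheel '[{"dx":0,"dy":0,"dz":0.02,"ax":0,"ay":0,"az":0},{"dx":0,"dy":0,"dz":0,"ax":0,"ay":0,"az":0},{"dx":0,"dy":0,"dz":0,"ax":0,"ay":0,"az":0}]'
python3 -m handwheel '[{"dx":0,"dy":0,"dz":0.02,"ax":0,"ay":0,"az":0},{"dx":0,"dy":0,"dz":0,"ax":0,"ay":0,"az":0},{"dx":0,"dy":0,"dz":0,"ax":0,"ay":0,"az":0}]'
```

```text
clock: 18.45
eef_pos: [0.5144, -0.0625, 0.1088]
tool_rot: [0.899, 0.438, 0.0, 0.0]
ft_force: [0.9, -2.1, 1.0]
grip_width: 0.0264
clock: 18.75
eef_pos: [0.5144, -0.0625, 0.1087]
tool_rot: [0.899, 0.438, 0.0, 0.0]
ft_force: [-1.2, -2.8, 5.5]
grip_width: 0.0271
clock: 19.05
eef_pos: [0.5144, -0.0625, 0.1087]
tool_rot: [0.899, 0.438, 0.0, 0.0]
ft_force: [-3.0, -2.0, 7.2]
grip_width: 0.0267
```

The collar has seated: z stopped at 0.1087 while the force rose. I'll look before letting go.

```bash

python3 - <<'E'
from h import *
a=bot.camera("scene");b=bot.camera("side");w=bot.camera("wrist")
A=cv2.resize(a["img"][150:240,210:300],None,fx=4.4,fy=4.4,interpolation=3);B=cv2.resize(b["img"][170:260,260:350],None,fx=4.4,fy=4.4,interpolation=3)
cv2.imwrite("pics/s4.png",np.hstack([A,B])[:,:,::-1])
E
```

```text
(no output)
```

View pics/s4.png

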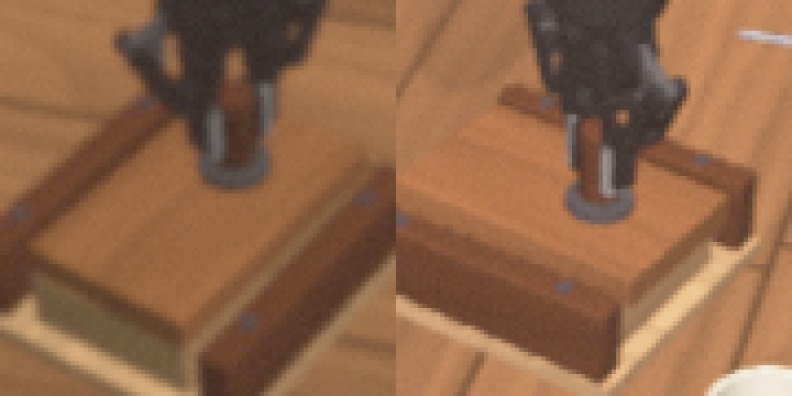

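The collar sits flat on the board at (236,168) in the scene half and (600,205) in the side half. I'll take off the preload, open and retreat straight up.

```bash

python3 -m handwheel '[{"dx":0,"dy":0,"dz":-0.03,"ax":0,"ay":0,"az":0},{"dx":0,"dy":0,"dz":0,"ax":0,"ay":0,"az":0},{"dx":0,"dy":0,"dz":0,"ax":0,"ay":0,"az":0}]'
python3 -m handwheel '[{"dx":0,"dy":0,"dz":0,"ax":0,"ay":0,"az":0},{"dx":0,"dy":0,"dz":0,"ax":0,"ay":0,"az":0},{"dx":0,"dy":0,"dz":0,"ax":0,"ay":0,"az":0},{"dx":0,"dy":0,"dz":0,"ax":0,"ay":0,"az":0},{"dx":0,"dy":0,"dz":0,"ax":0,"ay":0,"az":0},{"dx":0,"dy":0,"dz":0,"ax":0,"ay":0,"az":0},{"dx":0,"dy":0,"dz":0,"ax":0,"ay":0,"az":0},{"dx":0,"dy":0,"dz":0,"ax":0,"ay":0,"az":0}]' 1
```

```text
clock: 19.5
eef_pos: [0.5144, -0.0625, 0.1087]
tool_rot: [0.899, 0.438, 0.0, 0.0]
ft_force: [-1.4, -3.5, 5.7]
grip_width: 0.0271
clock: 20.3
eef_pos: [0.5143, -0.0624, 0.1083]
tool_rot: [0.899, 0.438, 0.0, -0.0]
ft_force: [-0.2, -0.1, 0.5]
grip_width: 0.085
```

```bash

python3 -m handwheel '[{"dx":0,"dy":0,"dz":-0.3,"ax":0,"ay":0,"az":0},{"dx":0,"dy":0,"dz":-0.6,"ax":0,"ay":0,"az":0},{"dx":0,"dy":0,"dz":-0.8,"ax":0,"ay":0,"az":0},{"dx":0,"dy":0,"dz":-0.9,"ax":0,"ay":0,"az":0},{"dx":0,"dy":0,"dz":-0.9,"ax":0,"ay":0,"az":0},{"dx":0,"dy":0,"dz":-0.9,"ax":0,"ay":0,"az":0},{"dx":0,"dy":0,"dz":-0.5,"ax":0,"ay":0,"az":0},{"dx":0,"dy":0,"dz":0,"ax":0,"ay":0,"az":0},{"dx":0,"dy":0,"dz":0,"ax":0,"ay":0,"az":0},{"dx":0,"dy":0,"dz":0,"ax":0,"ay":0,"az":0}]'
python3 - <<'E'
from h import *
a=bot.camera("scene");b=bot.camera("side");w=bot.camera("wrist")
A=cv2.resize(a["img"][130:310,180:460],None,fx=2.7,fy=2.7,interpolation=3);cv2.imwrite("pics/s6.png",A[:,:,::-1])
save(b,"s7",(150,170,380,350),3.3);save(w,"w8")
for t in (.128,.078,.07):print((proj(a,[.5144,-.0625,t])-[180,130])*2.7,(proj(b,[.5144,-.0625,t])-[150,170])*3.3)
E
```

```text
clock: 21.3
eef_pos: [0.5136, -0.0623, 0.2299]
tool_rot: [0.899, 0.438, -0.001, -0.001]
ft_force: [-0.2, 0.4, -0.5]
grip_width: 0.085
[219.98632461 108.48359098] [514.29628082  96.71197275]
[222.17198456 149.47765482] [512.76947456 147.25847982]
[222.50928224 155.80398309] [512.53116257 155.14804572]
```

View pics/s6.png

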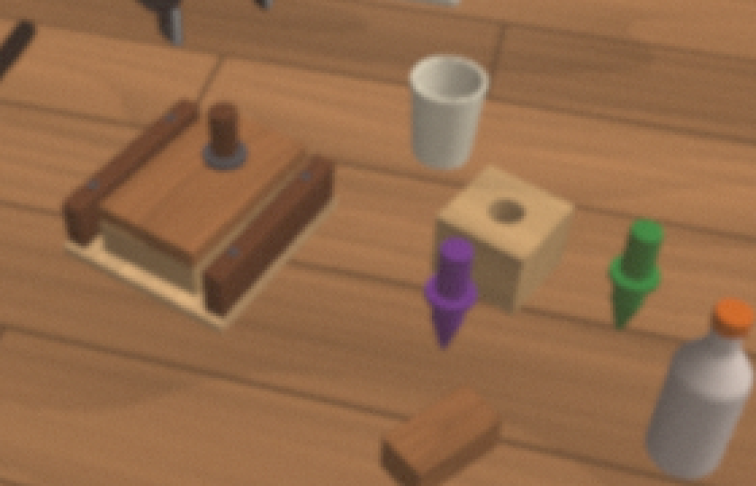

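View pics/s7.png

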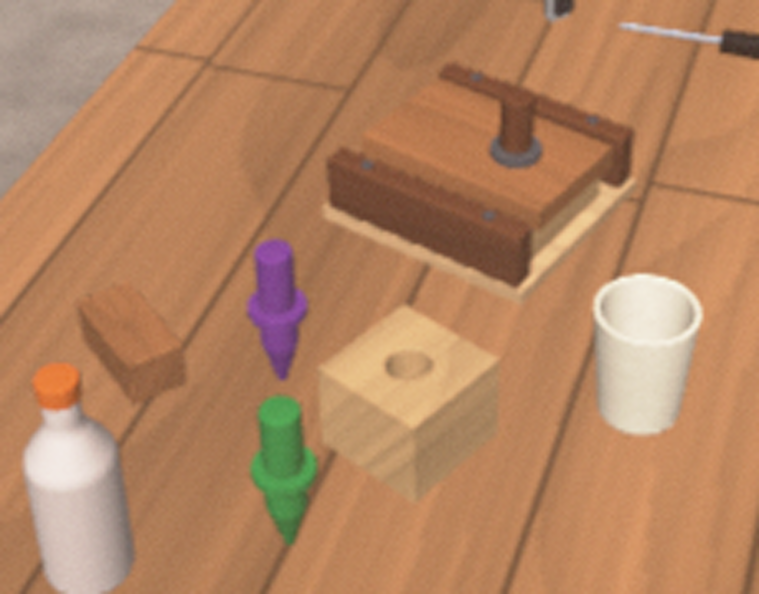

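View pics/w8.png

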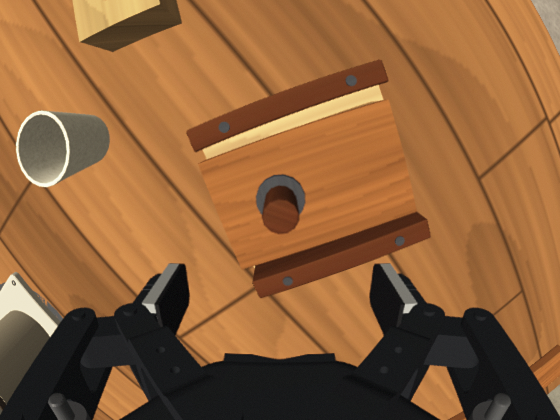

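The pin stands upright with its collar flat on the board, at (222,155) in s6 and (516,150) in s7. That agrees with the projected collar-top positions (222,149) and (513,147) for a seated pin. The gripper is open and clear, and the other things look undisturbed, so I'm handing in.

```bash
python3 -c "
from h import *
bot.job_done()"
```

```text
the job is handed in; nothing more can be done
```

The pin now stands upright in the boards with its collar flat on the top board. I let go, moved the gripper clear, and handed the job in at about 21.5 s of the 56 s allowed.

- **What I did:** I took the dark pin from its stand, leaving the purple and green look-alikes alone. The pale crescent visible through the top hole showed the hidden hole about 6.8 mm out of line. I eased the pin in along that hole's axis in small steps and shifted it sideways by fractions of a millimetre when the hole pushed back.
- **Forces:** By the wrist readings taken between steps, sideways force stayed around 5 N or less. The pressing force was at most about 10 N, reached as the collar seated. Brief peaks between readings were not seen.
- **Final position:** The pin stopped at tool height 0.1087 m. At lift-off it was gripped about 0.7 mm above the nominal grip point, so this matches the nominal 0.108 m.
- **Last checks:** All three cameras show the pin upright, the collar flush, the gripper open and clear, and the other things apparently where they were. The first two-camera position fixes disagreed by up to about 8 mm, so I relied on the wrist-camera fixes, which agreed to within 1 mm. No later check failed.

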